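# Catch and lock the turning platter of a tape rewinder

### The job

The rewinder's platter is still turning: take the steel locking pin out of its black holder, put its nose through the slot of the bracket and brake the platter gently with it, touching the platter with nothing but the pin, until the platter's one hole comes under the slot and catches. Then push the pin fully home, with its collar down on the bracket, and let go so that the platter stays locked. Do not slam or force the pin against the platter, and leave the carton, board rack and jar where they stand.

Things in the scene. Friction and masses are not known exactly. Their poses are not given: they have to be found in the camera images.
- slot (a point): The fixed slot, a through-opening in the dark steel bracket arm (10 mm thick, 40 mm wide) over the platter's rim. The point is its centre on the bracket's top face, 80 mm above the table, 70 mm from the platter's axis (+x points to the axis). It is 13 mm wide along y (tangential) and 18 mm long along x (radial). The bracket's post, on the -x side, is no higher than the arm.
- hole (a point): The platter's only hole, 15 mm across, right through, 70 mm from the axis; the point is its centre on the platter's top face and travels with it. When it comes slowly under the nose of a pin that is pressing the platter down, the platter springs up around the nose and stops: it has caught, and the pin can go down. If it comes fast, it runs past or slams.
- pin_grip (a point): Middle of the grip of the loose steel locking pin (about 130 g), which starts upright in its holder. From top to bottom: round grip 20 mm across, 34 mm high (this point is half-way up it), collar 26 mm across and 4 mm thick, shank 10 mm across and 48 mm long with a hemispherical nose.
- pin_collar (a point): Centre of the underside of the pin's collar, 21 mm below the grip's middle. Fully home, the collar rests on the bracket's top face.
- pin_nose (a point): Lowest point of the pin's nose, 48 mm below the collar's underside.
- holder_top (a point): Centre of the top face of the fixed black holder block (60 x 60 mm, 60 mm high); the pin's shank stands in its 13 mm hole, 54 mm deep, with the collar resting on the top face. The holder is on one side of the rewinder, left or right.
- platter: Turning aluminium platter, 190 mm across, 8 mm thick, top face 60 mm above the table, with a black tape reel (84 mm across, top 76 mm up) in its middle. Origin on its axis at its underside, z up; the hole lies along its x. A weak slipping drive turns it anticlockwise from above at about 2.5 rad/s; touch slows it, and let go, it speeds up again in about 0.3 s.
- pin: The locking pin; the origin lies at the lowest point of its nose, z up along the pin.
- carton: Bystander: closed cardboard carton, 85 x 65 x 50 mm, on the other side of the rewinder; origin at the centre of its underside.
- board_rack: Bystander: black rack with three upright green circuit boards, 70 x 130 mm, 96 mm high, beyond the rewinder; origin at the centre of its underside.
- jar: Bystander: clear jar with a black lid, 56 mm across, 70 mm high, beyond the rewinder; origin at the centre of its underside.
- rewinder: The fixed tape rewinder: grey base 230 x 210 mm, 40 mm high, with the bracket on its -x edge. The origin lies on the platter's axis at table height. The bracket's underside is 10 mm above the unpressed platter's top face. Straight under the bracket's slot the base has a slot of the same size, 18 mm deep, that takes the nose when the pin is home.
- spindle (a joint): How far the platter is pressed down on its sprung spindle, in m: 0 up, 0.008 at the stop. It stays up until pressed with about 0.5 N, then sinks 1 mm for each further 0.4 N, and springs back. Pressing slows the platter in proportion; some 2.5 to 3.5 N stops it altogether (friction varies).
Not all that is in view belongs to the job. What is shaped like the pin but green or purple is not meant.

How it is judged:
On the way, in this order (a step that is already met when the one before it is completed fails the run):
1. the pin is out of its holder (z of pin_nose in the frame of holder_top above 0.005 m), for 0.1 s.
2. the pin, through the slot, touches the platter and has slowed it to less than half its free speed (contact force between pin and platter above 0.2 N and angular speed of platter below 1.2 rad/s and horizontal distance between pin_nose and slot below 0.008 m), for 0.1 s.
At the end, for the whole second after the job is handed in: The pin stands upright (within 0.15 rad) in the bracket's slot and through the platter's hole, its collar within 2 mm of the bracket's top face, and the platter stands still (under 0.1 rad/s), locked by the pin alone (z of pin_collar in the frame of slot below 0.002 m and horizontal distance between pin_collar and slot below 0.007 m and horizontal distance between pin_nose and hole below 0.007 m and angle between pin's own z axis and vertical below 0.15 rad and linear speed of pin below 0.02 m/s and angular speed of platter below 0.1 rad/s); the robot touches nothing.
It fails at once if the pin is slammed or forced against the platter (over 20 N) (contact force between pin and platter above 20 N).
It fails at once if the fingers touch the platter (contact force between the fingers and platter above 0.5 N).
It fails at once if the arm touches the platter (contact force between the arm and platter above 0.5 N).
It fails at once if a bystander is moved by more than 20 mm (distance of any of carton, board_rack, jar from where it was at the start of the episode above 0.02 m).
It also fails if it takes over 58 s, if anything falls off the work surface, if the arm or the gripper's body presses on something with over 40 N, if the wrist force passes 120 N, or if a joint passes its speed limit or range.

### The arm

A 6-joint arm with a two-finger parallel gripper is mounted at the origin on the work surface. World frame = base frame: x ahead of the robot, y to its left, z up, the work surface at z = 0. Lengths are in m, angles in rad, forces in N, time in s.
With the tool pointing down it reaches from about 0.275 to 0.875 m from the base axis. Payload 12.5 kg.
Tool frame: the origin (TCP) lies between the finger pads; the fingertips stand 19 mm ahead of it and the grasp point (between the pads) is the TCP (ctrl.tcp_to_tips is the distance from the TCP to the fingertips, in m); z points along the fingers, y is the direction in which the jaws open and shut (so a half turn about z gives the same grasp; the last joint's range is limited). The gripper opens to 85 mm and grips with 20 to 120 N. Pads are 22 mm wide; open, the fingers measure 114 mm over their backs; the gripper's body (76 mm by 85 mm) begins 54 mm behind the grasp point. The pads swing forward as they close: fully open they stand 13 mm farther back than shut.
Start: joints at [1.231, 0.351, 1.652, -0, 1.139, -0.085], TCP at [0.139, 0.532, 0.25] pointing down, gripper open.
Joint ranges: [-2.75, 2.75], [-0.79, 2.1], [0.01, 2.65], [-1.57, 4.71], [0.07, 3.14], [-2.87, 2.87]. Speed limits (rad/s): [2.22, 2.22, 2.79, 3.14, 3.14, 3.14].

### API

Orientations are given as a unit quaternion [w, x, y, z].
In Python, from workcell import telemetry, cams, job_done, ctrl gives the robot as it stands.
- The arm moves only by the tool apply_moves, never from a script. Its argument "increments" is a list of rows, each a list of 5 numbers: the closure in counts, from 0 (fully open) to 255 (shut), then the shift along the tool's x, y, z in mm, then the turn about the tool's z in rad. In form: [[grip, tx, ty, tz, yaw], ...]. A call has 1 to 10 rows; each row shifts and turns the pose as measured when the row begins, along the tool's axes as they then stand; what a row does not reach is not made up. A row lasts 1/12 s, in which the tool goes at most 41.7 mm and 7.16 degrees, less where a joint would pass 70% of its speed; a pose out of reach is approached as far as the arm can. A call with a gripper value outside its range is refused whole. The fingers move at their own pace and stop on an object; "grip_force" is the grip in N (left out, the last holds). Time passes only in rows, so rows that do not move let the fingers close. It gives the time, the measured TCP pose, the force and the opening at its end, in the units of the state.
- telemetry.state(): the state, without advancing time (a new reading comes with each control period).
- cams.read_camera(name): name is "scene" or "top"; returns a dict with "frame" (400x640x3 uint8, blue, green, red), "intrinsics" (3x3 intrinsics, pixels), "rvec" (rotation vector, rad) and "tvec" (3), from world to camera coordinates, as OpenCV has them. Camera axes: x right, y down, z forward; pixel columns grow to the right and rows downward; lengths in m; the calibration is good to about 2 mm. A picture is of the moment at which its call begins. There is no depth.
- job_done(): hands the job in, once; it reports no verdict.
The state is a dict: "t": time; "q": joint angles; "qvel": joint speeds; "joint_efforts": joint torques, N m; "ee_pos": TCP position; "orientation": TCP orientation; "force": force on the tool from outside, world axes, zero at the start; "ft_torque": the same for the moment, N m; "opening": finger opening in m.
Only numpy, scipy, OpenCV 4.12 (cv2) and the standard library are available. Lean on these libraries where they do the work, as an engineer would, in place of code of your own. Each camera call takes 0.05 s, during which the arm holds its last target. There are 200 camera calls.

## Working session

There is one attempt and no reset: what is moved stays moved. The work goes in short steps, Python scripts to look and compute and a tool call to move; the robot and the scene stay as the last step left them, time stands still between calls to the robot, and variables do not carry over. Pictures are saved under pics/ and viewed, about 8 in all and at most 12, crops included, and the job is handed in when it is done.

Besides the shell and the picture viewer there is one more tool, called after "Request:" by a JSON object that holds its "api" and its "payload". apply_moves: Moves the arm, as the interface text tells. Its arguments: {"type":"object","properties":{"increments":{"type":"array"},"grip_force":{"type":"number"}},"required":["increments"]}

```bash
mkdir -p pics; ls; cat > h.py <<'E'
import numpy as np, cv2
from workcell import telemetry, cams, job_done, ctrl
def cam(n):
    c=cams.read_camera(n); R=cv2.Rodrigues(np.array(c["rvec"],float))[0]
    return c["frame"],np.array(c["intrinsics"],float),R,np.array(c["tvec"],float).ravel()
def ray(C,u,v,z):
    _,K,R,t=C; d=R.T@np.linalg.solve(K,[u,v,1.]); o=-R.T@t
    return o+d*(z-o[2])/d[2]
def proj(C,p):
    _,K,R,t=C; q=K@(R@np.array(p,float)+t); return q[:2]/q[2]
E
python3 - <<'E'
from h import *
for n in("scene","top"):
    C=cam(n); cv2.imwrite(f"pics/{n}0.png",C[0]); print(n,-C[2].T@C[3],C[1][0,0],ray(C,0,0,0),ray(C,639,399,0))
print(telemetry.state())
E
```

```text
pics
scene [ 0.97160164 -0.44465509  0.70849014] 362.609961809671 [-1.35339533 -0.12496191  0.        ] [1.29068503 0.04018894 0.        ]
top [ 0.46452584 -0.04330217  1.19319397] 407.0461930874742 [1.23900971 0.94152166 0.        ] [ 0.04100809 -0.9445152   0.        ]
{'t': 0.1, 'q': array([ 1.23139657e+00,  3.51181563e-01,  1.65234591e+00, -1.86078058e-05,
        1.13909706e+00, -8.45930051e-02]), 'qvel': array([ 0.00159694,  0.00056314, -0.0013029 ,  0.00080386,  0.00090165,
       -0.00078673]), 'joint_efforts': array([-4.82683845e-04, -5.06833792e+01, -2.91876447e+01, -9.64518790e-05,
        2.62796959e-03, -1.57230670e-05]), 'ee_pos': array([0.138517  , 0.53199114, 0.24981807]), 'orientation': array([-1.00301206e-04,  1.27055112e-01,  9.91895525e-01, -5.06169121e-04]), 'force': array([-0.02163403,  0.38719923,  0.01686839]), 'ft_torque': array([ 0.04527671, -0.01519742, -0.02507513]), 'opening': 0.0854432484770699}
```

View pics/scene0.png

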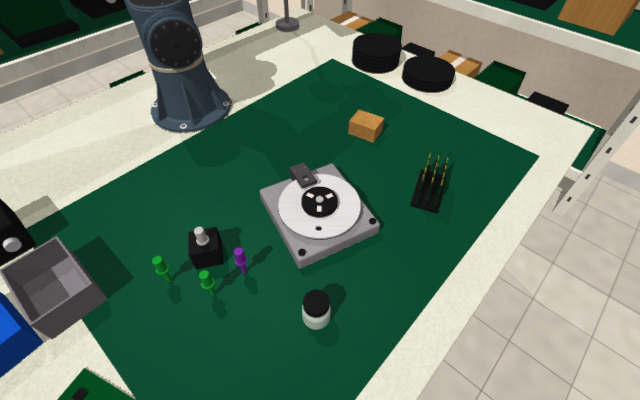

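View pics/top0.png

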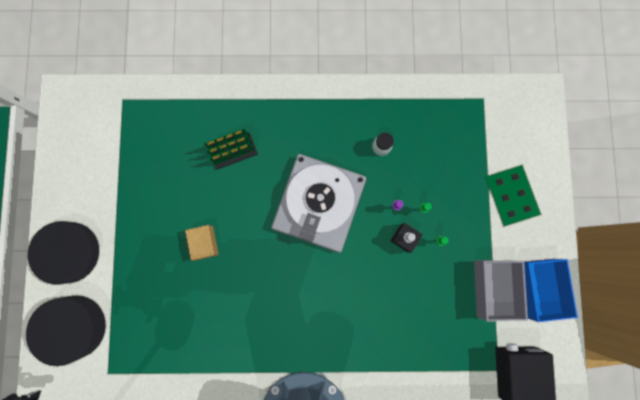

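The scene view shows the steel pin in its black holder at about (203,237); the top view has it at (409,238). The similar shapes are green at top (443,240) and (426,207), and purple at (398,204). Only the grey one at (409,238) stands in the black holder, so it fits. The platter is at top (320,197), with the bracket at about (310,228). I'll confirm in an enlarged crop and measure.

```bash
python3 - <<'E'
from h import *
C=cam("top"); S=cam("scene")
f=C[0]
a=cv2.resize(f[140:265,260:460],None,fx=4,fy=4,interpolation=cv2.INTER_CUBIC)
cv2.imwrite("pics/crop_top.png",a)
b=cv2.resize(S[0][150:275,180:390],None,fx=3.8,fy=3.8,interpolation=cv2.INTER_CUBIC)
cv2.imwrite("pics/crop_scene.png",b)
# base outline (grey/white, low saturation, not dark) in top
hsv=cv2.cvtColor(f,cv2.COLOR_BGR2HSV)
def rect(m,off):
    cs=cv2.findContours(m.astype(np.uint8),cv2.RETR_EXTERNAL,cv2.CHAIN_APPROX_NONE)[0]
    c=max(cs,key=cv2.contourArea)+np.array(off); return c
x0,y0=265,140
m=(hsv[y0:265,x0:375,1]<90); c=rect(m,(x0,y0)); r=cv2.minAreaRect(c); print("base px",r)
P=[ray(C,*q,0.04)[:2] for q in cv2.boxPoints(r)]; print(np.round(P,4),np.mean(P,0),[np.linalg.norm(P[i]-P[i-1]) for i in range(4)])
m=(hsv[y0:265,x0:375,2]>195)&(hsv[y0:265,x0:375,1]<60); c=rect(m,(x0,y0)); h=cv2.convexHull(c); e=cv2.fitEllipse(h); print("platter",e,ray(C,*e[0],.06),e[1][0]/407*1.133)
# holder top & pin
x0,y0=385,215
g=f[y0:262,x0:432]; m=g.max(2)<60; c=rect(m,(x0,y0)); r=cv2.minAreaRect(c); print("holder",r,ray(C,*r[0],.06),[np.round(ray(C,*q,.06)[:2],4) for q in cv2.boxPoints(r)])
hs=hsv[y0:262,x0:432]; m=(hs[...,2]>100)&(hs[...,1]<60); c=rect(m,(x0,y0)); (u,v),rr=cv2.minEnclosingCircle(c); print("pin top",u,v,rr,ray(C,u,v,.098))
E
```

```text
base px ((318.52728271484375, 202.53562927246094), (74.89634704589844, 81.39500427246094), 18.88608741760254)
[[ 0.5216  0.0914]
 [ 0.7437  0.0174]
 [ 0.6718 -0.1865]
 [ 0.4525 -0.1083]] [ 0.5973999 -0.0464948] [np.float64(0.2112646131201279), np.float64(0.23413801151283692), np.float64(0.21616418094728915), np.float64(0.2328468110623811)]
platter ((320.1429138183594, 198.07156372070312), (67.04661560058594, 67.25254821777344), 113.54230499267578) [ 0.60634518 -0.05087117  0.06      ] 0.18664328126649601
holder ((405.4999694824219, 237.49998474121094), (24.68415641784668, 23.020057678222656), 33.690067291259766) [ 0.49491436 -0.28753795  0.06      ] [array([ 0.4876, -0.241 ]), array([ 0.5407, -0.278 ]), array([ 0.5022, -0.3342]), array([ 0.4496, -0.297 ])]
pin top 409.43548583984375 236.8225860595703 5.855494022369385 [ 0.49565439 -0.28999504  0.098     ]
```

View pics/crop_top.png

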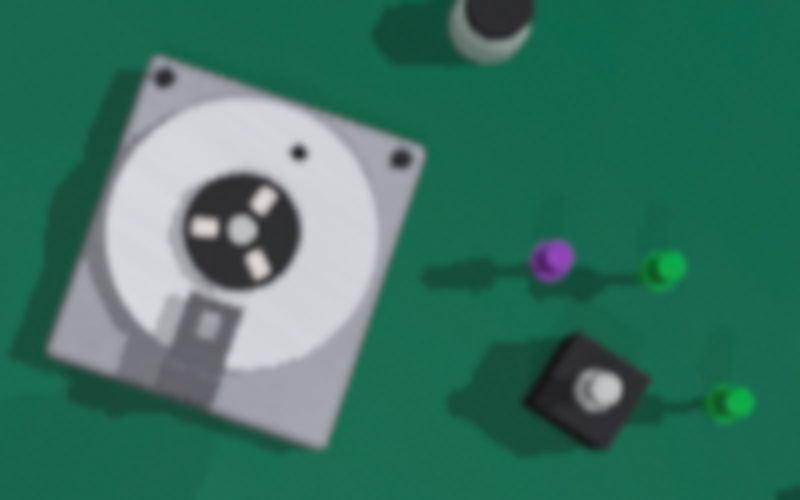

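View pics/crop_scene.png

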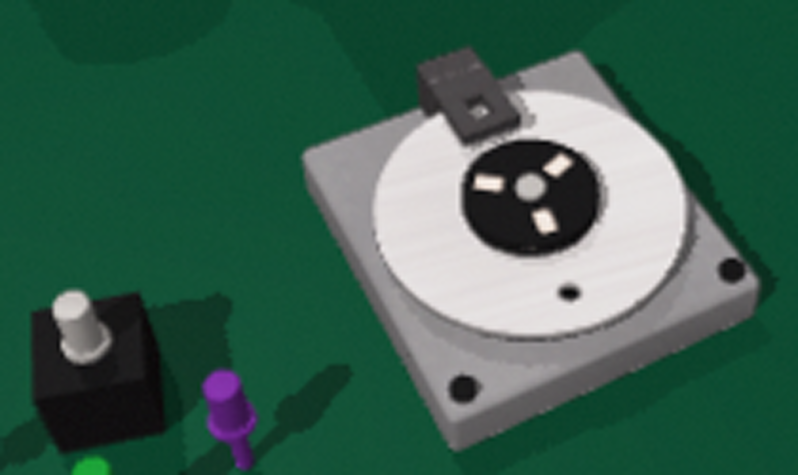

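The crops confirm the target: the steel pin stands in the black holder, with its grip top at crop (606,387). The slot shows as a light rectangle in the dark arm at crop_top (208,326) and crop_scene (479,110). I'll refine both points across the two views.

```bash
cat >> h.py <<'E'
def tri(A,a,B,b):
    M=[];r=[]
    for C,p in((A,a),(B,b)):
        _,K,R,t=C; d=R.T@np.linalg.solve(K,[*p,1.]); d/=np.linalg.norm(d); Q=np.eye(3)-np.outer(d,d); M.append(Q); r.append(Q@(-R.T@t))
    X=np.linalg.lstsq(np.vstack(M),np.hstack(r),rcond=None)[0]; return X,proj(A,X)-a,proj(B,X)-b
def blob(C,x0,y0,x1,y1,cond):
    g=C[0][y0:y1,x0:x1].astype(int); m=cond(g).astype(np.uint8)
    n,l,s,c=cv2.connectedComponentsWithStats(m); i=1+np.argmax(s[1:,4]); return c[i]+[x0,y0],s[i]
E
python3 - <<'E'
from h import *
C=cam("top");S=cam("scene")
f=C[0];print(f[216:228,304:322].max(2)); print(S[0][172:187,297:316].max(2))
st=lambda p,s,k:(np.array(p)+.5)/k-.5+np.array(s)
a=st((208,326),(260,140),4);b=st((479,110),(180,150),3.8)
print("slot tri",tri(C,a,S,b),ray(C,*a,.08),ray(S,*b,.08))
a=st((606,386),(260,140),4);b=st((72,299),(180,150),3.8)
print("pintop tri",tri(C,a,S,b),ray(C,*a,.098),ray(S,*b,.098))
a=st((597,391),(260,140),4);b=st((86,345),(180,150),3.8)
print("collar",ray(C,*a,.062),ray(S,*b,.062))
for n,p in(("predicted slot",[.540,-.028,.08]),): print(n,proj(C,p),proj(S,p))
E
```

```text
[[174 162 132 109 105 105 105 108 106 106 112 120 130 143 160 173 185 200]
 [172 156 123 108 107 108 115 126 120 114 112 107 106 111 120 133 161 195]
 [167 144 116 108 107 112 131 152 151 146 134 115 105 104 106 119 161 201]
 [162 131 110 108 108 120 146 166 169 166 153 124 108 105 107 126 172 208]
 [153 121 108 107 109 126 152 166 168 166 154 124 108 106 113 143 187 212]
 [140 114 107 108 112 131 156 163 164 159 145 118 108 110 124 165 202 216]
 [127 108 107 108 117 138 157 162 161 154 135 113 108 113 139 184 211 218]
 [119 105 104 106 114 135 151 157 156 145 122 110 108 116 150 194 214 218]
 [113 105 103 104 108 119 131 138 139 130 113 108 110 125 166 204 217 219]
 [109 106 105 105 105 108 111 115 117 113 107 106 112 140 185 212 219 219]
 [108 106 106 106 106 106 106 106 106 106 105 106 115 151 195 216 220 220]
 [107 106 108 107 107 108 107 106 106 105 106 107 124 167 205 218 219 219]]
[[ 78  78  79  78  77  77  77  78  79  76  77  77  74  73  79  90  92  92
   94]
 [ 77  77  76  77  77  77  77  76  77  75  76  74  75  77  77  91  98 100
  104]
 [ 78  78  77  78  77  76  77  74  74
[... 880 characters left out ...]
 62  48  44  46  44  56  74  89  97 127 151 155
  198]
 [229 228 216 149  71  46  45  46  56  58  75 106 143 154 155 138 181 191
  186]]
slot tri (array([ 0.54153591, -0.02611492,  0.07409227]), array([-0.3285913 , -0.28406971]), array([-0.4947258 ,  0.05740137])) [ 0.54034663 -0.02710301  0.08      ] [ 0.5462714  -0.02907624  0.08      ]
pintop tri (array([ 0.49793479, -0.29268629,  0.10202239]), array([-0.37635213, -0.20669326]), array([-0.5801074 ,  0.06835348])) [ 0.49749919 -0.29460176  0.098     ] [ 0.49551686 -0.29077634  0.098     ]
collar [ 0.49515832 -0.2964989   0.062     ] [ 0.49933645 -0.29483888  0.062     ]
predicted slot [311.95308217 221.2499443 ] [304.11230617 177.03852023]
```

Request:
{"api": "apply_moves", "payload": {"increments": [[100,-25,-32,0,0],[100,-25,-32,0,0],[100,-25,-32,0,0],[100,-25,-32,0,0],[100,-25,-32,0,0],[100,-25,-32,0,0],[100,-25,-32,0,0],[100,-25,-32,0,0],[100,-25,-32,0,0],[100,-25,-32,0,0]], "grip_force": 40}}

```text
t: 1.13
ee_pos: [0.3006, 0.1527, 0.2488]
orientation: [0.001, 0.121, 0.993, 0.001]
force: [1.5, 1.1, 0.3]
opening: 0.0517
```

Request:
{"api": "apply_moves", "payload": {"increments": [[100,-25,-32,0,0],[100,-25,-32,0,0],[100,-25,-32,0,0],[100,-25,-32,0,0],[100,-25,-32,0,0],[100,-25,-32,0,0],[100,-25,-32,0,0],[100,-25,-32,0,0],[100,-25,-32,0,0],[100,-25,-32,0,0]]}}

```text
t: 1.97
ee_pos: [0.4644, -0.2309, 0.2509]
orientation: [0.005, 0.123, 0.992, 0.002]
force: [0.5, 1.1, 0.3]
opening: 0.0523
```

```bash
cat >> h.py <<'E'
from scipy.spatial.transform import Rotation as Ro
def delta(target,yaw_y=np.radians(71.1)):
    s=telemetry.state(); w,x,y,z=s["orientation"]; R=Ro.from_quat([x,y,z,w]).as_matrix(); p=np.array(s["ee_pos"])
    print("t",s["t"],"tcp",np.round(p,4),"tooly ang",np.degrees(np.arctan2(R[1,1],R[0,1])),"tilt",np.round(R[:2,2],4),"F",np.round(s["force"],2),"M",np.round(s["ft_torque"],3),"open",s["opening"])
    print("tool delta mm",np.round(R.T@(np.array(target)-p)*1e3,1),"yaw",np.arctan2(R[1,1],R[0,1])-yaw_y)
E
python3 -c "
from h import *; print(ctrl.tcp_to_tips); delta([.497,-.294,.2])"
```

```text
0.019
t 1.9667 tcp [ 0.4644 -0.2309  0.2509] tooly ang 75.85517791669687 tilt [0.01   0.0022] F [0.48 1.08 0.27] M [ 0.067 -0.042  0.002] open 0.05227299446929979
tool delta mm [-46.6 -53.4  51.1] yaw 0.08299351116448528
```

Request:
{"api": "apply_moves", "payload": {"increments": [[100,-23,-27,0,0.04],[100,-23,-26,0,0.04],[100,0,0,30,0],[100,0,0,30,0],[100,0,0,30,0],[100,0,0,0,0],[100,0,0,0,0]]}}

```text
t: 2.55
ee_pos: [0.4993, -0.3074, 0.1582]
orientation: [0.007, 0.168, 0.986, 0.0]
force: [0.4, -1.1, 0.5]
opening: 0.0521
```

```bash
python3 - <<'E'
from h import *; delta([.497,-.294,.09])
C=cam("top");S=cam("scene")
a=cv2.resize(C[0][200:270,370:450],None,fx=5,fy=5,interpolation=cv2.INTER_CUBIC)
b=cv2.resize(S[0][190:275,170:240],None,fx=4.12,fy=4.12,interpolation=cv2.INTER_CUBIC)
b=cv2.resize(b,(b.shape[1],350)); cv2.imwrite("pics/g.png",np.hstack([a,b])); print(a.shape,b.shape)
E
```

```text
t 2.55 tcp [ 0.4993 -0.3074  0.1582] tooly ang 70.60413008775701 tilt [ 0.0143 -0.0019] F [ 0.44 -1.11  0.49] M [-0.006 -0.017  0.035] open 0.0520856395179023
tool delta mm [ 7.6 11.7 68.2] yaw -0.008654562630215246
(350, 400, 3) (350, 288, 3)
```

View pics/g.png

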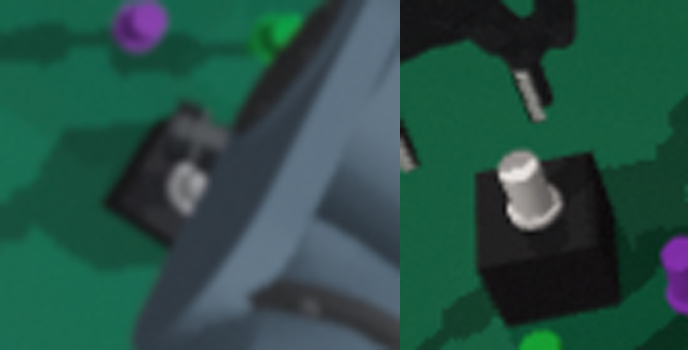

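The crop shows the pin's grip between the open fingers. The top view puts it at (188,187), partly hidden by the arm, and the scene view at (520,165) of the crop. The fingers sit about 1 cm off to the −y side. I'll align, descend and grasp.

Request:
{"api": "apply_moves", "payload": {"increments": [[100,8,12,0,-0.008],[100,0,0,0,0],[100,0,0,15,0],[100,0,0,15,0],[100,0,0,15,0],[100,0,0,0,0]]}}

```text
t: 3.15
ee_pos: [0.5018, -0.2963, 0.1249]
orientation: [0.016, 0.163, 0.986, -0.004]
force: [-0.0, 0.4, -0.8]
opening: 0.0519
```

```bash
python3 - <<'E'
from h import *; delta([.497,-.294,.09])
E
```

```text
t 3.15 tcp [ 0.5018 -0.2963  0.1249] tooly ang 71.1925867836302 tilt [ 0.0303 -0.0135] F [-0.02  0.37 -0.8 ] M [0.041 0.069 0.034] open 0.051937900305486624
tool delta mm [ 6.4  0.7 34.7] yaw 0.0016159442181786776
```

Request:
{"api": "apply_moves", "payload": {"increments": [[100,3,0,0,0],[100,3,0,0,0],[100,0,0,4,0],[100,0,0,4,0],[100,0,0,4,0],[100,0,0,4,0]]}}

```text
t: 3.65
ee_pos: [0.4987, -0.2966, 0.1146]
orientation: [0.02, 0.163, 0.986, -0.006]
force: [-0.4, 0.5, 1.0]
opening: 0.0518
```

```bash
python3 - <<'E'
from h import *; delta([.497,-.294,.09])
E
```

```text
t 3.65 tcp [ 0.4987 -0.2966  0.1146] tooly ang 71.19487655085196 tilt [ 0.0383 -0.0194] F [-0.36  0.54  0.98] M [ 0.027 -0.015  0.019] open 0.05176344149615695
tool delta mm [ 3.5  2.1 24.5] yaw 0.0016559081953027022
```

Request:
{"api": "apply_moves", "payload": {"increments": [[100,0,0,-10,0],[100,0,0,-10,0],[100,0,0,-10,0],[100,0,0,-10,0],[100,0,0,0,0]]}}

```text
t: 4.07
ee_pos: [0.4971, -0.2958, 0.1583]
orientation: [0.02, 0.163, 0.986, -0.006]
force: [0.9, -0.1, 0.1]
opening: 0.0517
```

```bash
python3 - <<'E'
from h import *; delta([.497,-.294,.09])
E
```

```text
t 4.0667 tcp [ 0.4971 -0.2958  0.1583] tooly ang 71.20155750065793 tilt [ 0.0375 -0.0188] F [ 0.94 -0.13  0.05] M [0.003 0.053 0.007] open 0.0516533209499784
tool delta mm [ 3.5  2.1 68.2] yaw 0.0017725127665773055
```

Request:
{"api": "apply_moves", "payload": {"increments": [[100,0,0,0,0],[100,0,0,0,0],[100,0,0,0,0],[100,0,0,0,0]]}}

```text
t: 4.4
ee_pos: [0.4973, -0.296, 0.1597]
orientation: [0.021, 0.163, 0.986, -0.007]
force: [0.2, -0.5, 0.1]
opening: 0.0514
```

```bash
python3 - <<'E'
from h import *; delta([.497,-.294,.09])
E
```

```text
t 4.4 tcp [ 0.4973 -0.296   0.1597] tooly ang 71.1999448746407 tilt [ 0.0394 -0.0201] F [ 0.22 -0.46  0.09] M [-0.033 -0.005  0.043] open 0.051404592357427045
tool delta mm [ 4.   2.2 69.6] yaw 0.0017443671329735455
```

Request:
{"api": "apply_moves", "payload": {"increments": [[100,0,0,10,0],[100,0,0,10,0],[100,0,0,10,0],[100,0,0,10,0]]}}

```text
t: 4.73
ee_pos: [0.4992, -0.2969, 0.1167]
orientation: [0.022, 0.163, 0.986, -0.007]
force: [0.1, -0.4, 0.1]
opening: 0.052
```

```bash
python3 - <<'E'
from h import *; delta([.497,-.294,.09])
E
```

```text
t 4.7333 tcp [ 0.4992 -0.2969  0.1167] tooly ang 71.19769216842711 tilt [ 0.0402 -0.0207] F [ 0.13 -0.39  0.1 ] M [-0.011  0.01  -0.012] open 0.05199441568321888
tool delta mm [ 4.2  2.3 26.5] yaw 0.0017050499924660123
```

Request:
{"api": "apply_moves", "payload": {"increments": [[100,4,2,0,0],[100,0,0,7,0],[100,0,0,7,0],[100,0,0,7,0],[100,0,0,4,0],[100,0,0,0,0]]}}

```text
t: 5.23
ee_pos: [0.4952, -0.2928, 0.0845]
orientation: [0.019, 0.163, 0.986, -0.006]
force: [0.3, 1.5, -0.0]
opening: 0.052
```

```bash
python3 - <<'E'
from h import *; delta([.497,-.294,.09])
C=cam("top");S=cam("scene")
a=cv2.resize(C[0][200:270,370:450],None,fx=5,fy=5,interpolation=cv2.INTER_CUBIC)
b=cv2.resize(S[0][190:275,170:240],None,fx=4.12,fy=4.12,interpolation=cv2.INTER_CUBIC)
b=cv2.resize(b,(b.shape[1],350)); cv2.imwrite("pics/g2.png",np.hstack([a,b])); print(a.shape,b.shape)
E
```

```text
t 5.2333 tcp [ 0.4952 -0.2928  0.0845] tooly ang 71.20254549751213 tilt [ 0.0352 -0.0171] F [ 0.33  1.54 -0.03] M [-0.02   0.11   0.003] open 0.051993045084601106
tool delta mm [-2.3 -0.5 -5.4] yaw 0.0017897565646824987
(350, 400, 3) (350, 288, 3)
```

View pics/g2.png

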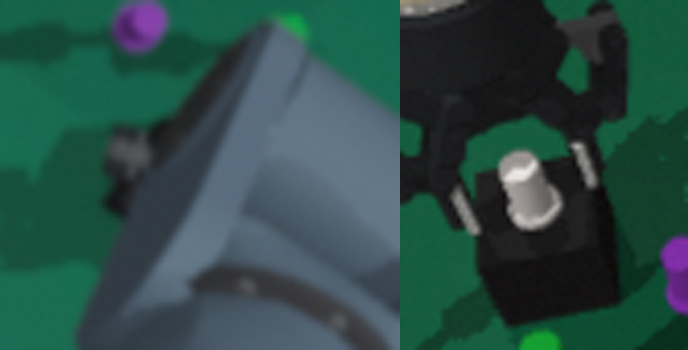

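The fingers straddle the grip (crop, scene side: pin at (525,190), pads at (467,210) and (583,165)). I'll rise 6 mm to clear the collar and close.

Request:
{"api": "apply_moves", "payload": {"increments": [[100,-2,-0.5,-6,0],[100,0,0,0,0],[180,0,0,0,0],[255,0,0,0,0],[255,0,0,0,0],[255,0,0,0,0],[255,0,0,0,0]], "grip_force": 40}}

```text
t: 5.92
ee_pos: [0.4981, -0.2948, 0.0942]
orientation: [0.021, 0.163, 0.986, -0.007]
force: [-0.7, -1.1, -1.6]
opening: 0.0184
```

```bash
python3 - <<'E'
from h import *; delta([.497,-.294,.09])
E
```

```text
t 5.9167 tcp [ 0.4981 -0.2948  0.0942] tooly ang 71.19831095861751 tilt [ 0.039  -0.0198] F [-0.69 -1.09 -1.56] M [ 0.01  -0.018  0.016] open 0.01842060689804931
tool delta mm [1.5 0.5 4.2] yaw 0.001715849918667578
```

Request:
{"api": "apply_moves", "payload": {"increments": [[255,0,0,0,0],[255,0,0,-5,0],[255,0,0,-10,0],[255,0,0,-15,0],[255,0,0,-20,0],[255,0,0,-20,0],[255,0,0,-20,0],[255,0,0,-10,0],[255,0,0,0,0]], "grip_force": 70}}

```text
t: 6.67
ee_pos: [0.4943, -0.2924, 0.2019]
orientation: [0.022, 0.163, 0.986, -0.006]
force: [0.1, -0.5, -1.4]
opening: 0.0176
```

```bash
python3 - <<'E'
from h import *; delta([.541,-.028,.20])
E
```

```text
t 6.6667 tcp [ 0.4943 -0.2924  0.2019] tooly ang 71.18061875233983 tilt [ 0.0406 -0.0199] F [ 0.08 -0.55 -1.41] M [0.008 0.02  0.032] open 0.017614779544481877
tool delta mm [ 41.  265.3  -1.4] yaw 0.001407062667180048
```

Request:
{"api": "apply_moves", "payload": {"increments": [[255,2,10,0,0],[255,4,25,0,0],[255,4,25,0,0],[255,4,25,0,0],[255,4,25,0,0],[255,4,25,0,0],[255,4,25,0,0],[255,4,25,0,0],[255,4,25,0,0],[255,4,25,0,0]]}}

```text
t: 7.5
ee_pos: [0.5302, -0.0448, 0.1892]
orientation: [0.015, 0.167, 0.986, -0.006]
force: [0.5, -1.0, -0.6]
opening: 0.0178
```

Request:
{"api": "apply_moves", "payload": {"increments": [[255,2,12,0,0],[255,1,6,0,0],[255,0,0,0,0],[255,0,0,0,0]]}}

```text
t: 7.83
ee_pos: [0.531, -0.0196, 0.1848]
orientation: [0.012, 0.164, 0.986, -0.005]
force: [0.8, -0.7, -1.1]
opening: 0.0176
```

```bash
python3 - <<'E'
from h import *; delta([.541,-.028,.20])
C=cam("top");S=cam("scene")
cv2.imwrite("pics/t_full.png",C[0]);cv2.imwrite("pics/s_full.png",S[0])
a=cv2.resize(C[0][160:260,270:370],None,fx=4,fy=4,interpolation=cv2.INTER_CUBIC)
b=cv2.resize(S[0][110:210,260:360],None,fx=4,fy=4,interpolation=cv2.INTER_CUBIC)
cv2.imwrite("pics/i1.png",np.hstack([a,b]))
E
```

```text
t 7.8333 tcp [ 0.531  -0.0196  0.1848] tooly ang 71.1433812351952 tilt [ 0.021  -0.0142] F [ 0.79 -0.75 -1.09] M [-0.011 -0.001  0.011] open 0.017625425631475813
tool delta mm [-12.5  -4.8 -14.8] yaw 0.0007571453877386336
```

View pics/i1.png

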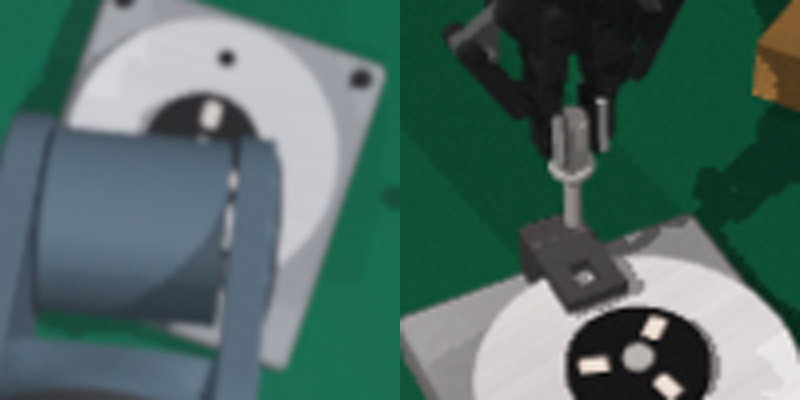

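```bash
cat >> h.py <<'E'
def Rm(q): w,x,y,z=q; return Ro.from_quat([x,y,z,w]).as_matrix()
PG=np.array([.4981,-.2948,.0942]); RG=Rm([.021,.163,.986,-.007])
XO=0.0015 # pin offset along tool x at grasp
_n=RG.T@(np.array([0,0,.012-.0942])); NT=_n+[XO,0,0]-np.array([0,0,0])
def nose(slot=(.5405,-.0275)):
    s=telemetry.state(); R=Rm(s["orientation"]); p=np.array(s["ee_pos"])
    ax=R@RG.T@np.array([0,0,1.]); n=p+R@NT
    d=R.T@np.array([slot[0]-n[0],slot[1]-n[1],0])*1e3
    print("t",round(s["t"],2),"tcp",np.round(p,4),"nose",np.round(n,4),"pin axis tilt",np.round(ax[:2],4),"F",np.round(s["force"],2),"M",np.round(s["ft_torque"],3),"slot-nose tool mm",np.round(d,1)); return n,ax
E
python3 - <<'E'
from h import *
S=cam("scene"); n,ax=nose()
print("proj nose",proj(S,n),"collar",proj(S,n+.048*ax),"griptop",proj(S,n+.086*ax))
g=cv2.cvtColor(S[0],cv2.COLOR_BGR2GRAY); print(g[150:172,294:314])
print("slot scene ray",ray(S,305.8,177.8,.08), "proj est",proj(S,[.5405,-.0275,.08]))
E
```

```text
t 7.98 tcp [ 0.5313 -0.0205  0.1853] nose [ 0.5284 -0.0195  0.1031] pin axis tilt [ 0.0172 -0.0064] F [-0.25 -0.14 -1.34] M [ 0.034 -0.007 -0.038] slot-nose tool mm [-14.   -3.7   0.4]
proj nose [302.84249715 165.98056289] collar [302.34560202 151.10395749] griptop [301.91951367 138.34724527]
[[ 50  51  61  89 125 124 116  69  81  94  95  97  95 109  83  57  49  51
   50  51]
 [ 51  49  51 148 150 131  97  66  84  93  96  96 118 125  91  59  51  50
   50  50]
 [ 52  50  51 130 163 158 120  96  92  94 113 123 161 154  90  52  50  52
   50  51]
 [ 49  50  51  77 141 171 163 132 119 115 160 172 144 100  62  51  52  51
   49  51]
 [ 51  50  49  50  96 135 155 161 162 162 152 136 104  70  53  51  49  52
   50  51]
 [ 52  50  50  51  51  75 104 131 129 125 120  90  56  50  49  50  51  51
   51  50]
 [ 51  50  50  51  50  50  74 131 112  99  96  66  50  51  51  50  50  51
   51  50]
 [ 50  50  51  51  50  52  69 130 140 127 103  66  51  50  51  50  50  51
   50  50]
 [ 51  51  50  50  50  50  62 129 139 128 103  67  52  51  50  50  50  51
   49  49]
 [ 52  52  51  50  50  50  63 128 139 128
[... 454 characters left out ...]
 50
   51  52]
 [ 57  74  70  69  69  70  70 127 140 131 107  76  57  51  49  50  49  49
   48  51]
 [ 69  66  68  69  70  70  70 109 129 123 102  85  67  57  51  51  51  49
   51  51]
 [ 69  68  68  69  68  70  69  70  83  82  85  92  79  65  53  51  51  50
   51  50]
 [ 69  68  69  70  72  72  71  75  70  76  76  69  70  66  51  50  51  51
   52  49]
 [ 70  68  69  74  76  76  71  74  71  70  71  70  70  69  56  53  53  52
   52  58]
 [ 78  74  71  73  75  70  70  70  68  69  70  71  70  70  68  67  59  60
   62  75]
 [ 85  74  70  71  70  70  70  70  70  70  70  70  69  71  70  68  70  78
   83  83]]
slot scene ray [ 0.54469474 -0.02705467  0.08      ] proj est [304.40855342 177.03081993]
```

```bash
python3 - <<'E'
from h import *
from scipy.optimize import least_squares
for n,box,th in(("top",(270,150,370,260),195),("scene",(265,165,375,250),190)):
    C=list(cam(n)); f=cv2.imread(f"pics/{n}0.png"); x0,y0,x1,y1=box
    g=f[y0:y1,x0:x1]; m=(g.min(2)>th).astype(np.uint8)
    c=max(cv2.findContours(m,cv2.RETR_EXTERNAL,cv2.CHAIN_APPROX_NONE)[0],key=cv2.contourArea)
    P=np.array([ray(C,*(q+[x0,y0]),.06)[:2] for q in c[:,0]])
    fit=least_squares(lambda v:np.hypot(*(P-v[:2]).T)-v[2],[.606,-.051,.095],loss="cauchy",f_scale=.001)
    print(n,fit.x,np.sum(abs(fit.fun)<.002),len(P))
    # slot opening corners predicted for slot hypotheses
    for s in((.5405,-.0275),(.5447,-.0271)):
        a=np.radians(-18.9);X=np.array([np.cos(a),np.sin(a)]);Y=np.array([-X[1],X[0]])
        for dz in(.08,.07): print("  slot",s,dz,[np.round(proj(C,[*(np.array(s)+i*.009*X+j*.0065*Y),dz]),1).tolist() for i,j in((-1,-1),(-1,1),(1,1),(1,-1))])
E
```

```text
top [ 0.60735279 -0.05073343  0.0925702 ] 167 282
  slot (0.5405, -0.0275) 0.08 [[313.0, 224.9], [308.5, 223.4], [310.6, 217.2], [315.1, 218.7]]
  slot (0.5405, -0.0275) 0.07 [[313.0, 225.2], [308.5, 223.7], [310.6, 217.5], [315.1, 219.0]]
  slot (0.5447, -0.0271) 0.08 [[312.8, 223.4], [308.3, 221.9], [310.4, 215.7], [314.9, 217.2]]
  slot (0.5447, -0.0271) 0.07 [[312.9, 223.6], [308.4, 222.1], [310.5, 216.0], [314.9, 217.5]]
scene [ 0.60987703 -0.05140224  0.09366386] 182 304
  slot (0.5405, -0.0275) 0.08 [[300.3, 175.6], [305.1, 173.7], [308.6, 178.5], [303.7, 180.4]]
  slot (0.5405, -0.0275) 0.07 [[300.4, 178.4], [305.2, 176.6], [308.6, 181.4], [303.8, 183.3]]
  slot (0.5447, -0.0271) 0.08 [[301.7, 176.3], [306.5, 174.5], [309.9, 179.3], [305.1, 181.2]]
  slot (0.5447, -0.0271) 0.07 [[301.8, 179.2], [306.6, 177.4], [310.0, 182.2], [305.2, 184.0]]
```

Request:
{"api": "apply_moves", "payload": {"increments": [[255,-6,0,0,0],[255,-6,-1,0,0],[255,-4,0,0,0],[255,-1,0,0,0],[255,0,0,0,0]]}}

```text
t: 8.5
ee_pos: [0.5493, -0.0297, 0.1864]
orientation: [0.013, 0.166, 0.986, -0.005]
force: [-0.8, -0.3, -0.9]
opening: 0.0177
```

```bash
cat >> h.py <<'E'
def shank():
    S=cam("scene"); n,ax=nose((.545,-.0268)); g=S[0].max(2).astype(int)
    v1=proj(S,n)[1]; v0=proj(S,n+.040*ax)[1]
    for v in np.arange(int(v0),int(v1)+3):
        uc=proj(S,n+ax*.048*(v1-v)/(v1-proj(S,n+.048*ax)[1]))[0]; print(v,round(uc,2),g[v,int(uc)-6:int(uc)+8])
E
python3 - <<'E'
from h import *
shank()
E
```

```text
t 8.55 tcp [ 0.5492 -0.0296  0.1864] nose [ 0.5465 -0.0286  0.1041] pin axis tilt [ 0.0156 -0.0061] F [-0.49 -0.59 -0.55] M [ 0.015 -0.011  0.016] slot-nose tool mm [ 2.   1.2 -0.1]
159 305.3 [ 70  89 134 163 177 179 139 164 174 153 136  95  73  71]
160 305.33 [ 72  72  92 124 138 144 145 144 126 109  88  74  70  71]
161 305.35 [ 71  71  70  80  97 121 129 118 102  81  72  71  72  71]
162 305.38 [ 67  69  70  66  89 137 142 113  90  76  71  71  73  71]
163 305.41 [ 60  65  68  69  95 137 143 128  97  76  71  71  71  70]
164 305.43 [ 76  73  72  70  96 138 142 128  97  75  72  71  70  71]
165 305.46 [ 74  73  71  71  94 138 142 128 107  78  71  71  71  71]
166 305.49 [ 72  74  71  71  95 138 142 129 107  79  71  71  72  71]
167 305.51 [ 73  73  72  71  96 138 143 130 108  78  71  72  72  71]
168 305.54 [ 76  73  77  71  88 137 142 130 105  77  71  70  71  70]
169 305.57 [ 79  74  76  72  83 134 142 130 106  80  70  73  70  69]
170 305.59 [ 74  71  74  73  84 135 142 131 105  81  68  69  69  71]
171 305.62 [ 73  73  72  72  81 128 142 132 100  77  71  73  80  86]
172 305.64 [ 72  73  73  72  73  93 129 122  83  70  70  69  71  80]
173 305.67 [73 72 73 74 73 73 69 70 71 70 71 72 52 74]
```

Request:
{"api": "apply_moves", "payload": {"increments": [[255,2.5,1.5,0,0],[255,0,0,0,0],[255,0,0,5,0],[255,0,0,5,0],[255,0,0,5,0],[255,0,0,3,0],[255,0,0,0,0]]}}

```text
t: 9.13
ee_pos: [0.5468, -0.027, 0.166]
orientation: [0.012, 0.166, 0.986, -0.005]
force: [-0.3, -0.1, -2.3]
opening: 0.0176
```

```bash
python3 - <<'E'
from h import *
shank()
E
```

```text
t 9.18 tcp [ 0.5469 -0.027   0.1662] nose [ 0.5441 -0.026   0.084 ] pin axis tilt [ 0.0165 -0.0063] F [-0.01 -0.23 -1.32] M [-0.023  0.005 -0.036] slot-nose tool mm [-1.1 -0.5  0. ]
164 305.58 [ 81  93 145 176 182 171 135 120 147 172 161 107  80  73]
165 305.61 [ 80  76 108 139 158 164 166 166 157 143 109  84  71  70]
166 305.63 [ 80  80  78  84 111 136 133 129 123  98  75  72  72  71]
167 305.66 [ 79  79  75  72  87 134 115 103 100  79  72  71  71  70]
168 305.68 [ 76  74  78  71  83 134 144 131 107  77  70  70  71  71]
169 305.71 [ 80  76  76  73  78 133 143 133 107  79  70  72  69  69]
170 305.73 [ 75  73  73  72  78 132 143 133 107  79  69  70  68  71]
171 305.76 [ 73  73  73  72  78 133 143 134 109  80  71  67  76  84]
172 305.79 [ 73  73  73  74  75 133 146 134 108  81  67  48  54  77]
173 305.81 [ 73  73  72  72  69 133 145 135 109  77  51  46  45  74]
174 305.84 [ 73  72  73  72  72 131 145 135 110  68  46  47  43  70]
175 305.86 [ 73  73  69  70  68 131 145 136 110  67  46  44  50  69]
176 305.88 [ 72  71  68  61  48 117 142 136 105  60  44  49  68  73]
177 305.91 [ 73  73  73  61  48  67 130 137  88  46  48  68  73  72]
178 305.93 [ 72  73  72  73  62  90 129 138 135  73  60  71  73  72]
```

Request:
{"api": "apply_moves", "payload": {"increments": [[255,-0.5,0,3,0],[255,0,0,3,0],[255,0,0,3,0],[255,0,0,0,0],[255,0,0,0,0]]}}

```text
t: 9.6
ee_pos: [0.5478, -0.0274, 0.1564]
orientation: [0.012, 0.166, 0.986, -0.005]
force: [-0.2, 0.2, -0.7]
opening: 0.0175
```

```bash
python3 - <<'E'
from h import *
nose((.545,-.0268))
E
```

```text
t 9.6 tcp [ 0.5478 -0.0274  0.1564] nose [ 0.5451 -0.0264  0.0742] pin axis tilt [ 0.0162 -0.0062] F [-0.22  0.24 -0.68] M [-0.01   0.041 -0.014] slot-nose tool mm [-0.1 -0.4  0. ]
```

Request:
{"api": "apply_moves", "payload": {"increments": [[255,0,0,3,0],[255,0,0,3,0],[255,0,0,3,0],[255,0,0,0,0],[255,0,0,0,0]]}}

```text
t: 10.02
ee_pos: [0.5481, -0.0276, 0.1466]
orientation: [0.013, 0.166, 0.986, -0.005]
force: [-0.1, -0.2, -1.4]
opening: 0.0176
```

```bash
python3 - <<'E'
from h import *
nose((.545,-.0268))
E
```

```text
t 10.02 tcp [ 0.5481 -0.0276  0.1466] nose [ 0.5454 -0.0266  0.0643] pin axis tilt [ 0.0159 -0.0062] F [-0.13 -0.24 -1.45] M [ 0.005 -0.016 -0.008] slot-nose tool mm [ 0.3 -0.3 -0. ]
```

Request:
{"api": "apply_moves", "payload": {"increments": [[255,0,0,2,0],[255,0,0,2,0],[255,0,0,1.5,0],[255,0,0,1,0],[255,0,0,0,0],[255,0,0,0,0]]}}

```text
t: 10.52
ee_pos: [0.5485, -0.0279, 0.1397]
orientation: [0.013, 0.166, 0.986, -0.006]
force: [-0.2, -1.1, -0.2]
opening: 0.0175
```

```bash
cat >> h.py <<'E'
AX=np.array([.6099,-.0514])
def hole():
    S=cam("scene"); t=telemetry.state()["t"]; g=S[0].max(2).astype(np.float32)
    a=np.radians(np.arange(0,360,3)); best=[]
    sl=np.arctan2(*( (np.array([.545,-.0268])-AX)[::-1]))
    for th in a:
        vals=[]
        for dr in(-.003,0,.003):
            u,v=proj(S,[*(AX+(.07+dr)*np.array([np.cos(sl+th),np.sin(sl+th)])),.058])
            vals.append(cv2.getRectSubPix(g,(1,1),(float(u),float(v)))[0,0])
        best.append(np.mean(vals))
    b=np.array(best); ok=[int(i*3) for i in np.where(b<110)[0]]; print("t",round(t,2),"dark deg past slot (ccw)",ok)
E
python3 - <<'E'
from h import *
nose((.545,-.0268)); [hole() for _ in range(3)]
E
```

```text
t 10.52 tcp [ 0.5485 -0.0279  0.1397] nose [ 0.5458 -0.027   0.0575] pin axis tilt [ 0.0153 -0.0056] F [-0.18 -1.07 -0.25] M [-0.128  0.096  0.035] slot-nose tool mm [ 0.9 -0.1 -0. ]
t 10.57 dark deg past slot (ccw) [0, 3, 6, 9, 12, 189, 192, 195, 339, 342, 345, 348, 351, 354, 357]
t 10.62 dark deg past slot (ccw) [0, 3, 6, 9, 12, 192, 195, 198, 339, 342, 345, 348, 351, 354, 357]
t 10.67 dark deg past slot (ccw) [0, 3, 6, 9, 12, 198, 201, 339, 342, 345, 348, 351, 354, 357]
```

Request:
{"api": "apply_moves", "payload": {"increments": [[255,0.5,0,1,0],[255,0,0,0.5,0],[255,0,0,0,0]]}}

```text
t: 10.92
ee_pos: [0.5482, -0.0279, 0.1385]
orientation: [0.013, 0.166, 0.986, -0.006]
force: [-1.0, -0.7, 0.5]
opening: 0.018
```

```bash
python3 - <<'E'
from h import *
nose((.545,-.0268)); [hole() for _ in range(5)]
E
```

```text
t 10.92 tcp [ 0.5482 -0.0279  0.1385] nose [ 0.5456 -0.0269  0.0562] pin axis tilt [ 0.0147 -0.0054] F [-0.98 -0.72  0.47] M [-0.125  0.054 -0.015] slot-nose tool mm [ 0.6 -0.1 -0. ]
t 10.97 dark deg past slot (ccw) [0, 3, 6, 9, 12, 216, 219, 339, 342, 345, 348, 351, 354, 357]
t 11.02 dark deg past slot (ccw) [0, 3, 6, 9, 12, 219, 222, 339, 342, 345, 348, 351, 354, 357]
t 11.07 dark deg past slot (ccw) [0, 3, 6, 9, 12, 222, 225, 339, 342, 345, 348, 351, 354, 357]
t 11.12 dark deg past slot (ccw) [0, 3, 6, 9, 12, 225, 228, 339, 342, 345, 348, 351, 354, 357]
t 11.17 dark deg past slot (ccw) [0, 3, 6, 9, 12, 225, 228, 231, 339, 342, 345, 348, 351, 354, 357]
```

Request:
{"api": "apply_moves", "payload": {"increments": [[255,0,0,0.8,0],[255,0,0,0,0],[255,0,0,0,0],[255,0,0,0,0]]}}

```text
t: 11.5
ee_pos: [0.5483, -0.0279, 0.1377]
orientation: [0.013, 0.166, 0.986, -0.006]
force: [-0.2, -1.4, 1.0]
opening: 0.018
```

```bash
python3 - <<'E'
from h import *
nose((.545,-.0268)); [hole() for _ in range(5)]
E
```

```text
t 11.5 tcp [ 0.5483 -0.0279  0.1377] nose [ 0.5457 -0.027   0.0555] pin axis tilt [ 0.0144 -0.0053] F [-0.22 -1.43  1.04] M [-0.297  0.127 -0.01 ] slot-nose tool mm [ 0.8 -0.  -0. ]
t 11.55 dark deg past slot (ccw) [0, 3, 6, 9, 12, 243, 246, 339, 342, 345, 348, 351, 354, 357]
t 11.6 dark deg past slot (ccw) [0, 3, 6, 9, 12, 246, 249, 339, 342, 345, 348, 351, 354, 357]
t 11.65 dark deg past slot (ccw) [0, 3, 6, 9, 12, 249, 252, 339, 342, 345, 348, 351, 354, 357]
t 11.7 dark deg past slot (ccw) [0, 3, 6, 9, 12, 249, 252, 255, 339, 342, 345, 348, 351, 354, 357]
t 11.75 dark deg past slot (ccw) [0, 3, 6, 9, 12, 252, 255, 339, 342, 345, 348, 351, 354, 357]
```

Request:
{"api": "apply_moves", "payload": {"increments": [[255,0.5,0,0.8,0],[255,0,0,0.4,0],[255,0,0,0,0],[255,0,0,0,0],[255,0,0,0,0]]}}

```text
t: 12.17
ee_pos: [0.5479, -0.0278, 0.1365]
orientation: [0.014, 0.166, 0.986, -0.006]
force: [0.2, -2.2, 2.1]
opening: 0.018
```

```bash
python3 - <<'E'
from h import *
nose((.545,-.0268)); [hole() for _ in range(5)]
E
```

```text
t 12.17 tcp [ 0.5479 -0.0278  0.1365] nose [ 0.5453 -0.0269  0.0543] pin axis tilt [ 0.0141 -0.0052] F [ 0.24 -2.18  2.15] M [-0.283  0.085  0.011] slot-nose tool mm [ 0.4 -0.  -0. ]
t 12.22 dark deg past slot (ccw) [0, 3, 6, 9, 12, 267, 270, 339, 342, 345, 348, 351, 354, 357]
t 12.27 dark deg past slot (ccw) [0, 3, 6, 9, 12, 270, 273, 339, 342, 345, 348, 351, 354, 357]
t 12.32 dark deg past slot (ccw) [0, 3, 6, 9, 12, 270, 273, 339, 342, 345, 348, 351, 354, 357]
t 12.37 dark deg past slot (ccw) [0, 3, 6, 9, 12, 270, 273, 339, 342, 345, 348, 351, 354, 357]
t 12.42 dark deg past slot (ccw) [0, 3, 6, 9, 12, 273, 276, 339, 342, 345, 348, 351, 354, 357]
```

Request:
{"api": "apply_moves", "payload": {"increments": [[255,0,0,0.4,0],[255,0,0,0,0],[255,0,0,0,0],[255,0,0,0,0],[255,0,0,0,0],[255,0,0,0,0],[255,0,0,0,0],[255,0,0,0,0],[255,0,0,0,0],[255,0,0,0,0]]}}

```text
t: 13.25
ee_pos: [0.548, -0.0279, 0.1362]
orientation: [0.014, 0.166, 0.986, -0.006]
force: [-0.2, -1.5, 1.8]
opening: 0.0179
```

```bash
python3 - <<'E'
from h import *
nose((.545,-.0268)); [hole() for _ in range(3)]
E
```

```text
t 13.25 tcp [ 0.548  -0.0279  0.1362] nose [ 0.5455 -0.027   0.0539] pin axis tilt [ 0.0139 -0.0051] F [-0.24 -1.49  1.8 ] M [-0.263  0.094  0.039] slot-nose tool mm [ 0.5  0.  -0. ]
t 13.3 dark deg past slot (ccw) [0, 3, 6, 9, 12, 297, 339, 342, 345, 348, 351, 354, 357]
t 13.35 dark deg past slot (ccw) [0, 3, 6, 9, 12, 297, 339, 342, 345, 348, 351, 354, 357]
t 13.4 dark deg past slot (ccw) [0, 3, 6, 9, 12, 297, 300, 339, 342, 345, 348, 351, 354, 357]
```

Request:
{"api": "apply_moves", "payload": {"increments": [[255,0,0,0,0],[255,0,0,0,0],[255,0,0,0,0],[255,0,0,0,0],[255,0,0,0,0],[255,0,0,0,0],[255,0,0,0,0],[255,0,0,0,0],[255,0,0,0,0],[255,0,0,0,0]]}}

```text
t: 14.23
ee_pos: [0.548, -0.0279, 0.1361]
orientation: [0.014, 0.166, 0.986, -0.006]
force: [-0.3, -1.6, 1.5]
opening: 0.0175
```

```bash
python3 - <<'E'
from h import *
nose((.545,-.0268)); [hole() for _ in range(2)]
E
```

```text
t 14.23 tcp [ 0.548  -0.0279  0.1361] nose [ 0.5454 -0.027   0.0539] pin axis tilt [ 0.014  -0.0051] F [-0.26 -1.62  1.48] M [-0.331  0.138  0.016] slot-nose tool mm [ 0.4  0.  -0. ]
t 14.28 dark deg past slot (ccw) [0, 3, 6, 9, 12, 321, 339, 342, 345, 348, 351, 354, 357]
t 14.33 dark deg past slot (ccw) [0, 3, 6, 9, 12, 321, 339, 342, 345, 348, 351, 354, 357]
```

Request:
{"api": "apply_moves", "payload": {"increments": [[255,0,0,0,0],[255,0,0,0,0],[255,0,0,0,0],[255,0,0,0,0],[255,0,0,0,0],[255,0,0,0,0],[255,0,0,0,0],[255,0,0,0,0]]}}

```text
t: 15.0
ee_pos: [0.548, -0.0279, 0.1362]
orientation: [0.014, 0.166, 0.986, -0.006]
force: [0.6, -1.2, 1.2]
opening: 0.0177
```

```bash
python3 - <<'E'
from h import *
nose((.545,-.0268)); [hole() for _ in range(2)]
E
```

```text
t 15.0 tcp [ 0.548  -0.0279  0.1362] nose [ 0.5454 -0.027   0.0539] pin axis tilt [ 0.014  -0.0051] F [ 0.59 -1.19  1.2 ] M [-0.327  0.192 -0.06 ] slot-nose tool mm [ 0.5  0.  -0. ]
t 15.05 dark deg past slot (ccw) [0, 3, 6, 9, 12, 339, 342, 345, 348, 351, 354, 357]
t 15.1 dark deg past slot (ccw) [0, 3, 6, 9, 12, 339, 342, 345, 348, 351, 354, 357]
```

Request:
{"api": "apply_moves", "payload": {"increments": [[255,0,0,0,0],[255,0,0,0,0],[255,0,0,0,0],[255,0,0,0,0],[255,0,0,0,0],[255,0,0,0,0],[255,0,0,0,0],[255,0,0,0,0]]}}

```text
t: 15.77
ee_pos: [0.5473, -0.0277, 0.1357]
orientation: [0.013, 0.166, 0.986, -0.006]
force: [-2.6, -0.8, -1.0]
opening: 0.0174
```

```bash
python3 - <<'E'
from h import *
nose((.545,-.0268)); [hole() for _ in range(2)]
E
```

```text
t 15.77 tcp [ 0.5473 -0.0277  0.1357] nose [ 0.5446 -0.0267  0.0534] pin axis tilt [ 0.0159 -0.0055] F [-2.56 -0.84 -0.95] M [-0.296  0.374  0.003] slot-nose tool mm [-0.4  0.1  0. ]
t 15.82 dark deg past slot (ccw) [0, 3, 6, 9, 12, 339, 342, 345, 348, 351, 354, 357]
t 15.87 dark deg past slot (ccw) [0, 3, 6, 9, 12, 339, 342, 345, 348, 351, 354, 357]
```

Request:
{"api": "apply_moves", "payload": {"increments": [[255,0,0,0,0],[255,0,0,0,0],[255,0,0,0,0],[255,0,0,0,0],[255,0,0,0,0]]}}

```text
t: 16.28
ee_pos: [0.5471, -0.0277, 0.1354]
orientation: [0.012, 0.166, 0.986, -0.006]
force: [-0.3, -0.9, -0.7]
opening: 0.0173
```

```bash
python3 - <<'E'
from h import *
nose((.545,-.0268)); [hole() for _ in range(2)]
E
```

```text
t 16.28 tcp [ 0.5471 -0.0277  0.1354] nose [ 0.5444 -0.0268  0.0532] pin axis tilt [ 0.0164 -0.0055] F [-0.33 -0.9  -0.71] M [-0.34   0.324  0.06 ] slot-nose tool mm [-0.6  0.2  0. ]
t 16.33 dark deg past slot (ccw) [0, 3, 6, 9, 12, 339, 342, 345, 348, 351, 354, 357]
t 16.38 dark deg past slot (ccw) [0, 3, 6, 9, 12, 339, 342, 345, 348, 351, 354, 357]
```

Request:
{"api": "apply_moves", "payload": {"increments": [[255,0,0,1.5,0],[255,0,0,1.5,0],[255,0,0,0,0]]}}

```text
t: 16.63
ee_pos: [0.5472, -0.0278, 0.1322]
orientation: [0.012, 0.166, 0.986, -0.006]
force: [-1.7, -2.0, -0.1]
opening: 0.018
```

```bash
python3 - <<'E'
from h import *
nose((.545,-.0268)); [hole() for _ in range(2)]
E
```

```text
t 16.63 tcp [ 0.5472 -0.0278  0.1322] nose [ 0.5444 -0.0268  0.05  ] pin axis tilt [ 0.0164 -0.0055] F [-1.68 -2.03 -0.06] M [-0.371  0.387  0.044] slot-nose tool mm [-0.6  0.2  0. ]
t 16.68 dark deg past slot (ccw) [0, 3, 6, 9, 12, 339, 342, 345, 348, 351, 354, 357]
t 16.73 dark deg past slot (ccw) [0, 3, 6, 9, 12, 339, 342, 345, 348, 351, 354, 357]
```

Request:
{"api": "apply_moves", "payload": {"increments": [[255,0,0,2,0],[255,0,0,2,0],[255,0,0,2,0],[255,0,0,0,0]]}}

```text
t: 17.07
ee_pos: [0.5472, -0.0278, 0.1258]
orientation: [0.012, 0.166, 0.986, -0.006]
force: [-1.2, -1.7, 0.4]
opening: 0.0181
```

```bash
python3 - <<'E'
from h import *
nose((.545,-.0268)); [hole() for _ in range(1)]
E
```

```text
t 17.07 tcp [ 0.5472 -0.0278  0.1258] nose [ 0.5444 -0.0269  0.0435] pin axis tilt [ 0.0167 -0.0056] F [-1.24 -1.7   0.35] M [-0.232  0.368 -0.036] slot-nose tool mm [-0.5  0.3  0. ]
t 17.12 dark deg past slot (ccw) [0, 3, 6, 9, 12, 339, 342, 345, 348, 351, 354, 357]
```

Request:
{"api": "apply_moves", "payload": {"increments": [[255,0,0,2,0],[255,0,0,2,0],[255,0,0,2,0],[255,0,0,0,0]]}}

```text
t: 17.45
ee_pos: [0.5472, -0.0278, 0.1193]
orientation: [0.012, 0.166, 0.986, -0.006]
force: [-1.7, -1.5, -0.0]
opening: 0.0175
```

```bash
python3 - <<'E'
from h import *
nose((.545,-.0268))
E
```

```text
t 17.45 tcp [ 0.5472 -0.0278  0.1193] nose [ 0.5444 -0.0269  0.0371] pin axis tilt [ 0.0171 -0.0057] F [-1.65 -1.47 -0.03] M [-0.221  0.429 -0.043] slot-nose tool mm [-0.6  0.3  0. ]
```

Request:
{"api": "apply_moves", "payload": {"increments": [[255,0,0,2,0],[255,0,0,1.5,0],[255,0,0,1,0],[255,0,0,0.5,0],[255,0,0,0,0]]}}

```text
t: 17.87
ee_pos: [0.5473, -0.0279, 0.1145]
orientation: [0.012, 0.166, 0.986, -0.006]
force: [-2.7, -1.3, 0.2]
opening: 0.0174
```

```bash
python3 - <<'E'
from h import *
nose((.545,-.0268))
E
```

```text
t 17.87 tcp [ 0.5473 -0.0279  0.1145] nose [ 0.5445 -0.0269  0.0322] pin axis tilt [ 0.0173 -0.0058] F [-2.72 -1.32  0.16] M [-0.17   0.587  0.014] slot-nose tool mm [-0.5  0.3  0. ]
```

Within about 0.2 mm of home. I'll press lightly to feel the collar seat.

Request:
{"api": "apply_moves", "payload": {"increments": [[255,0,0,0.7,0],[255,0,0,0.7,0],[255,0,0,0.7,0],[255,0,0,0,0]]}}

```text
t: 18.2
ee_pos: [0.5473, -0.0279, 0.1146]
orientation: [0.012, 0.166, 0.986, -0.006]
force: [-3.6, -1.0, -0.3]
opening: 0.0176
```

```bash
python3 - <<'E'
from h import *
nose((.545,-.0268))
S=cam("scene"); cv2.imwrite("pics/home.png",cv2.resize(S[0][120:220,250:390],None,fx=5,fy=5,interpolation=cv2.INTER_CUBIC))
E
```

```text
t 18.2 tcp [ 0.5473 -0.0279  0.1146] nose [ 0.5445 -0.0269  0.0323] pin axis tilt [ 0.017  -0.0056] F [-3.64 -0.96 -0.31] M [-0.173  0.636 -0.035] slot-nose tool mm [-0.4  0.3  0. ]
```

View pics/home.png

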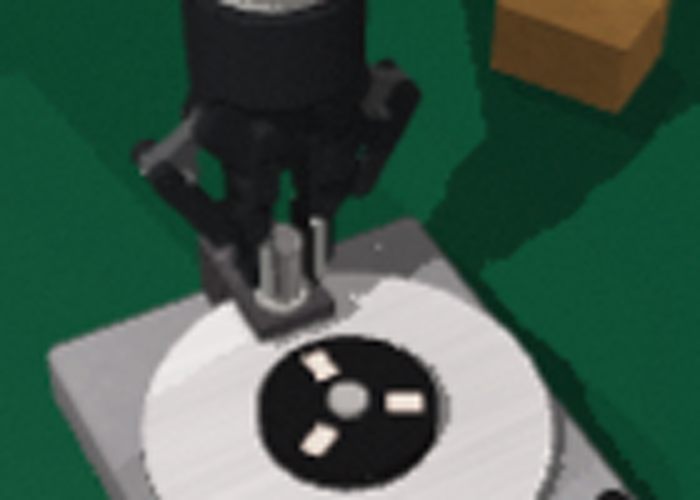

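The collar is down on the bracket (picture (283,295)), and no hole shows elsewhere on the platter. I'll release and retreat.

Request:
{"api": "apply_moves", "payload": {"increments": [[180,0,0,0,0],[120,0,0,0,0],[100,0,0,0,0],[100,0,0,0,0],[100,0,0,-5,0],[100,0,0,-15,0],[100,0,0,-20,0],[100,0,0,-20,0],[100,0,0,-20,0],[100,0,0,0,0]]}}

```text
t: 19.08
ee_pos: [0.547, -0.0263, 0.1983]
orientation: [0.014, 0.166, 0.986, -0.005]
force: [-0.1, -0.4, 1.0]
opening: 0.0519
```

Request:
{"api": "apply_moves", "payload": {"increments": [[100,15,0,-10,0],[100,20,0,-10,0],[100,20,0,-10,0],[100,20,0,0,0],[100,10,0,0,0],[100,0,0,0,0],[100,0,0,0,0]]}}

```text
t: 19.67
ee_pos: [0.4639, 0.0028, 0.2279]
orientation: [0.016, 0.166, 0.986, -0.005]
force: [0.3, 0.3, 0.3]
opening: 0.0515
```

```bash
python3 - <<'E'
from h import *
S=cam("scene"); g=S[0].max(2)
for _ in range(5): S2=cam("scene")
d=np.abs(S2[0].astype(int)-S[0])[165:245,265:375].max(2); print("changed px",(d>40).sum())
print(telemetry.state()["t"],telemetry.state()["ee_pos"])
print("collar home proj",proj(S,[.545,-.0268,.08]),"grip top",proj(S,[.545,-.0268,.118]))
cv2.imwrite("pics/end.png",cv2.resize(S2[0][130:250,250:390],None,fx=4.5,fy=4.5,interpolation=cv2.INTER_CUBIC))
E
```

```text
changed px 0
19.9667 [0.46411899 0.00260372 0.22760646]
collar home proj [305.96638094 177.80654606] grip top [305.55786724 166.4505831 ]
```

View pics/end.png

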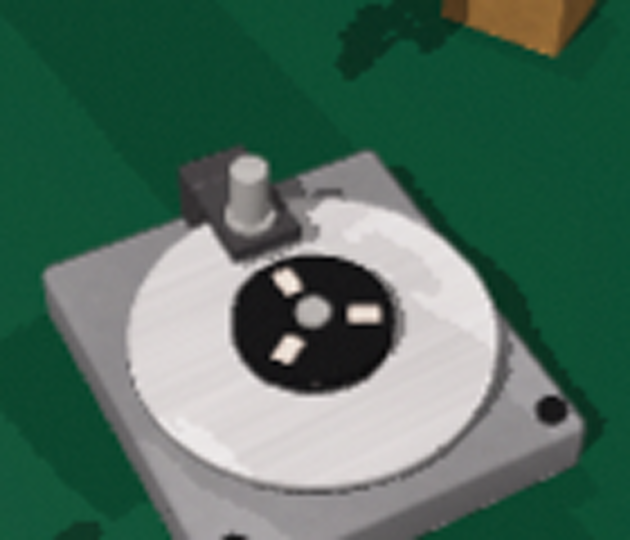

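The pin stands upright in the bracket with its collar seated (crop (250,215)), and the platter did not move over 0.25 s. Handing in.

```bash
python3 -c "
from h import *; print(job_done())"
```

```text
the job is handed in; nothing more can be done
None
```

The platter is locked and the job is handed in at about 20 s; the system gave no verdict. I took the steel pin from its holder, put its nose through the slot and pressed the platter down about 6 mm. That slowed it to about 0.4 rad/s, and the hole caught. I then pushed the pin home and let go.

**What the last checks showed:**
- **Catch:** the vertical force dropped from about +1.8 N to roughly the pin's weight alone, so the platter had sprung up around the nose.
- **Seating:** the nose stopped at about 32 mm above the table and would not go further under three small pushes. That height matches the collar resting on the bracket.
- **After release:** the pin stands upright and free. The platter showed no changed pixels over 0.25 s, and no hole shows on its visible face.

**What disagreed or was not checked:**
- **Slot position:** the two cameras disagreed by about 4 mm. I trusted the scene camera, which agreed with the arm on where the held pin was, and the pin entered cleanly.
- **Tool tilt:** the tool tilted by up to 0.045 rad over the moves, but the pin was held to within 0.02 rad of upright.
- **Force readings:** the wrist force was noisy by about 1 N, so I controlled the braking by depth and camera rather than by force.
- **Bystanders:** I did not check the carton, rack and jar at the end. The arm's path stayed clear of them.

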